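Trip the child lock of the dishwasher-tablet drawer with its release pin

TASK

Open the child-locked dishwasher-tablet box: take the release pin from its wooden holder, reach down through the small oblong hole in the box's top, feel along the guard plate inside for its well, and push the sprung catch beneath it down until the drawer springs open. Then put the pin back in the holder, fully home. Go gently: the pin must never press on the box or its catch with more than 20 N, and nothing else on the worktop may be moved.

Things in the scene. Friction and masses are not known exactly. Their poses are not given: they have to be found in the camera images.
- box: White steel box with a light wooden drawer front, 170 mm deep (x), 140 mm wide (y), 80 mm high, fixed to the worktop. Origin at the centre of its underside; z up, its front and drawer face its -x. The oblong access hole with a steel surround is in the rear half of the top.
- access_hole (a point): Centre of the oblong access hole, level with the upper face of its flat steel surround (81.5 mm above the worktop). The hole measures 11 mm along x and 44 mm along y (axes of the box, z up). The box is hollow beneath it down to the guard plate
- guard_plate (a point): Point on the upper face of the rigid, level guard plate inside, straight below the centre of the access hole and 18 mm under it; same axes. The plate is 4 mm thick and closes the hole but for one rectangular well, 11 mm (x) by 8.5 mm (y), right through it. The well is in line with the hole in x; its centre is anywhere from -16 to +16 mm along y of this point, a hidden setting that differs each time
- catch_tail (a point): Point on the flat tail of the hidden sprung catch at rest, 30 mm straight below the centre of the access hole; same axes. The tail reaches under every place of the well. Pushed down through the well it resists with 2 N, rising to 5 to 9 N; after 6 to 8 mm of travel it lets the drawer go and gives a little; after 11 to 13 mm it meets a hard stop. Left alone it springs back
- drawer (a joint): How far the drawer is out, m: 0 shut and latched, 0.06 fully open. It is driven out by its own spring, in about half a second, once the catch is tripped. It cannot be pulled open while latched
- drawer_front (a point): Centre of the outer face of the wooden drawer front, 138 x 66 mm, same axes as the box; a steel bar handle stands 25 mm out of it
- pin: The loose release pin, 98 mm long, about 60 g, upright at the start. Origin at the tip; z points from tip to handle. Straight round steel shank 6 mm thick and 54 mm long with a rounded tip; then the black handle 44 mm long: a 15 mm round collar 3 mm high, then a square grip of 16 x 16 mm, its sides along x and y. It is strong in any direction
- pin_tip (a point): The very tip of the pin; same axes as the pin
- pin_handle (a point): Middle of the handle, where it is grasped: 76 mm above the tip, on the pin's axis; same axes as the pin
- holder: Square dark wooden holder block for the pin, 44 x 44 mm and 62 mm high, on a 56 mm square, 4 mm thick steel foot, fixed to the worktop. Origin at the centre of its underside, z up
- holder_seat (a point): Centre of the mouth of the holder's round bore, level with the top face of the block (62 mm above the worktop), z up. The bore is 10 mm wide and 56.5 mm deep; with the pin fully home its handle's lower end stands on this face, the tip 54 mm below it
- tin_3: Bystander: a food tin, 75 mm wide, 58 mm high, standing; origin at the centre of its underside
- pepper_drum: Bystander: a striped card drum, 46 mm wide, 98 mm high, standing; origin at the centre of its underside
- steel_teapot: Bystander: a small steel teapot, 98 x 170 mm, 110 mm high; origin at the centre of its underside
Mind the look-alikes: they are no part of the job. What is shaped like the holder but blue or yellow is not meant.

How it is judged:
By the outcome, as a careful person would: the job done as asked, in the order asked, and still so for the second after the job is handed in, with the robot touching nothing.
It also fails if it takes over 72 s, if anything falls off the work surface, if the arm or the gripper's body presses on something with over 40 N, if the wrist force passes 120 N, or if a joint passes its speed limit or range.

ROBOT

A 6-joint arm with a two-finger parallel gripper is mounted at the origin on a cart in front of the work surface, level with it; the furniture and walls round the work are solid. World frame = base frame: x ahead of the robot, y to its left, z up, the work surface at z = 0. Lengths are in m, angles in rad, forces in N, time in s.
With the tool pointing down it reaches from about 0.25 to 0.725 m from the base axis. Payload 4 kg.
Tool frame: the origin (TCP) lies between the finger pads; the fingertips stand 17 mm ahead of it and the grasp point (between the pads) lies 2 mm behind it; z points along the fingers, x is the direction in which the jaws open and shut, and the axes are right-handed (so a half turn about z gives the same grasp; the last joint's range is limited). The gripper opens to 85 mm and grips with 20 to 120 N. Pads are 22 mm wide; open, the fingers measure 114 mm over their backs; the gripper's body (76 mm by 85 mm) begins 54 mm behind the grasp point. The pads swing forward as they close: fully open they stand 13 mm farther back than shut.
Start: joints at [-1.283, 0.241, 0.005, 1.335, 0, 1.571], TCP at [0.142, -0.479, 0.209] pointing down, gripper open.
Joint ranges: [-2.72, 2.72], [-1.05, 1.87], [-1.09, 1.28], [-1.99, 2.15], [-1.42, 1.44], [-3.14, 3.14]. Speed limits (rad/s): [2.79, 2.79, 3.14, 3.14, 3.14, 3.14].

INTERFACE

Orientations are given as a unit quaternion [x, y, z, w].
In Python, from workcell import telemetry, cams, workorder gives the robot as it stands. The module is installed in compiled form; this text tells all that it offers.
- The arm moves only by the tool apply_moves, never from a script. Its argument "moves" is a list that holds one entry, the list of rows, each a list of 4 numbers: the shift along the tool's x, y, z in mm, then the turn about the tool's z in degrees. A call has exactly 10 rows; each row shifts and turns the pose as measured when the row begins, along the tool's axes as they then stand; what a row does not reach is not made up. A row lasts 1/10 s, in which the tool goes at most 50 mm and 8.59 degrees, less where a joint would pass 70% of its speed; a pose out of reach is approached as far as the arm can. A call with a gripper value outside its range is refused whole. "hand" is the gripper's target within -1 to 1 (fully open at 1, half-way at 0, shut at -1), set as the call begins (left out, the last holds). The fingers move at their own pace and stop on an object; the grip force is fixed at half the most. Time passes only in rows, so rows that do not move let the fingers close, or fill a call up. It gives the time, the measured TCP pose, the force and the opening at its end, in the units of the state.
- telemetry.get_obs(): the state, without advancing time (a new reading comes with each control period).
- cams.camera(name): name is "scene" or "top"; returns a dict with "color" (420x560x3 uint8, red, green, blue), "fovy" (degrees; the focal length in pixels is half the picture's height over the tangent of half this angle, whatever the lens; pixels are square), "cx", "cy" (the principal point, pixels), "camera_from_world" (4x4, takes a point from world to camera coordinates). Camera axes: x right, y down, z forward; pixel columns grow to the right and rows downward; lengths in m; the calibration is good to about 2 mm. A picture is of the moment at which its call begins. There is no depth.
- workorder.job_done(): hands the job in, once; it reports no verdict.
The state is a dict: "clock": time; "joint_pos": joint angles; "joint_vel": joint speeds; "tau": joint torques, N m; "eef_pos": TCP position; "tool_rot": TCP orientation; "ft_force": force on the tool from outside, world axes, zero at the start; "ft_torque": the same for the moment, N m; "grip_width": finger opening in m.
Only numpy, scipy, OpenCV 4.12 (cv2) and the standard library are available. Lean on these libraries where they do the work, as an engineer would, in place of code of your own. Each camera call takes 0.05 s, during which the arm holds its last target. There are 200 camera calls.

## Working session

There is one attempt and no reset: what is moved stays moved. The work goes in short steps, Python scripts to look and compute and a tool call to move; the robot and the scene stay as the last step left them, time stands still between calls to the robot, and variables do not carry over. Pictures are saved under pics/ and viewed, about 8 in all and at most 12, crops included, and the job is handed in when it is done.

Besides the shell and the picture viewer there is one more tool, called after ">>>" by a JSON object that holds its "name" and its "arguments". apply_moves: Moves the arm, as the interface text tells. Its arguments: {"type":"object","properties":{"moves":{"type":"array"},"hand":{"type":"number"}},"required":["moves"]}

```bash
mkdir -p pics; cat > h.py <<'E'
import numpy as np, cv2, json
from workcell import telemetry, cams, workorder
def cam(n):
    c=cams.camera(n); c['f']=c['color'].shape[0]/2/np.tan(np.radians(c['fovy'])/2); return c
def ray(c,u,v):
    T=np.array(c['camera_from_world']); R=T[:3,:3]; o=-R.T@T[:3,3]
    return o, R.T@np.array([(u-c['cx'])/c['f'],(v-c['cy'])/c['f'],1])
def onz(c,u,v,z):
    o,d=ray(c,u,v); return o+d*(z-o[2])/d[2]
def proj(c,p):
    T=np.array(c['camera_from_world']); q=T[:3,:3]@np.array(p)+T[:3,3]
    return c['f']*q[0]/q[2]+c['cx'], c['f']*q[1]/q[2]+c['cy']
def save(n,im): cv2.imwrite('pics/'+n,im[...,::-1])
E
python3 - <<'E'
from h import *
for n in ['scene','top']:
    c=cam(n); save(n+'0.png',c['color']); print(n,c['fovy'],c['cx'],c['cy'],np.round(c['camera_from_world'],3).tolist())
    np.save(n+'0.npy',c,allow_pickle=True)
o=telemetry.get_obs(); print({k:np.round(v,3).tolist() for k,v in o.items()})
E
```

```text
scene 44.4329701425975 272.1911663817851 213.1561306621033 [[-0.212, -0.977, 0.013, -0.004], [-0.752, 0.154, -0.64, 0.473], [0.624, -0.146, -0.768, 1.167], [0.0, 0.0, 0.0, 1.0]]
top 54.16394076743428 279.3507203314594 200.19006159644644 [[0.011, -1.0, -0.024, -0.102], [-0.991, -0.008, -0.132, 0.52], [0.131, 0.025, -0.991, 1.143], [0.0, 0.0, 0.0, 1.0]]
{'clock': 0.1, 'joint_pos': [-1.283, 0.241, 0.004, 1.335, -0.0, 1.571], 'joint_vel': [-0.0, -0.002, 0.004, -0.001, 0.002, 0.001], 'tau': [-0.001, -37.314, 25.301, 0.011, -0.0, 0.0], 'eef_pos': [0.142, -0.479, 0.208], 'tool_rot': [0.801, -0.598, -0.001, -0.001], 'ft_force': [-0.2, 0.512, 0.257], 'ft_torque': [0.066, 0.061, 0.0], 'grip_width': 0.085}
```

View pics/scene0.png

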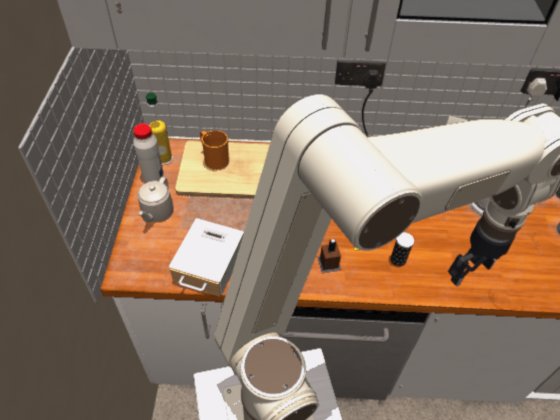

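View pics/top0.png

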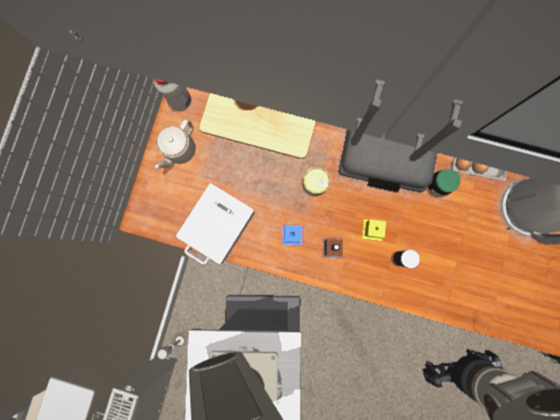

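The scene view shows the white box at about (207,253) with its hole near (214,235), and the dark holder with the pin at (331,257). In the top view the holder candidates are dark brown (334,247), blue (293,235) and yellow (375,229). The dark wooden one carrying the black-handled pin fits the description. The top view also shows the box at (215,223) and its hole at (224,208). I'll confirm this in one enlarged crop.

```bash
python3 - <<'E'
from h import *
S=np.load('scene0.npy',allow_pickle=True).item(); T=np.load('top0.npy',allow_pickle=True).item()
def crop(c,x,y,w,h,s): return cv2.resize(c['color'][y:y+h,x:x+w],None,fx=s,fy=s,interpolation=cv2.INTER_CUBIC)
a=crop(T,170,175,100,100,4); b=crop(T,310,225,50,50,6); d=crop(S,160,210,100,100,4); e=crop(S,305,225,50,50,6)
im=np.zeros((600,800,3),np.uint8)
im[:300,:300]=b; im[:300,300:600]=e; im[300:,:300]=a[50:350,50:350]; im[300:,300:600]=d[20:320,50:350]
save('crop1.png',im)
# white box mask top
t=T['color'].astype(int)
m=((t.min(2)>150)&((t.max(2)-t.min(2))<30)).astype(np.uint8); 
n,l,st,ce=cv2.connectedComponentsWithStats(m)
i=l[225,210]; print(st[i],ce[i])
mm=(l==i).astype(np.uint8); cs,_=cv2.findContours(mm,0,2); c=max(cs,key=cv2.contourArea)
r=cv2.minAreaRect(c); bp=cv2.boxPoints(r); print(r)
w=np.array([onz(T,u,v,.08) for u,v in bp]); print(np.round(w,4)); print([np.linalg.norm(w[k]-w[k-1]).round(4) for k in range(4)], w.mean(0))
E
```

```text
[ 177  184   76   81 3434] [213.85090274 224.5987187 ]
((211.88763427734375, 227.17977905273438), (52.363895416259766, 73.98785400390625), 32.0053825378418)
[[ 0.3905  0.199   0.08  ]
 [ 0.5648  0.0974  0.08  ]
 [ 0.4884 -0.0276  0.08  ]
 [ 0.3174  0.075   0.08  ]]
[np.float64(0.1439), np.float64(0.2017), np.float64(0.1465), np.float64(0.1994)] [0.44024235 0.08593478 0.08      ]
```

View pics/crop1.png

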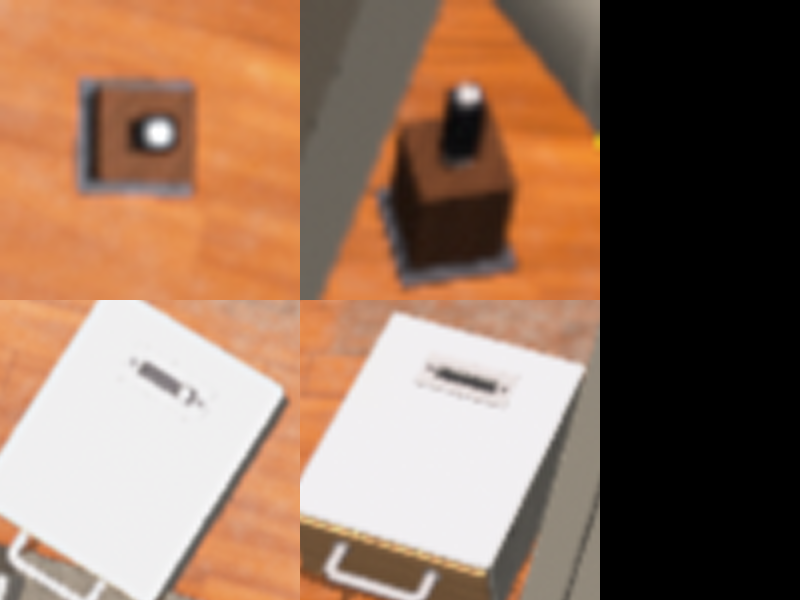

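The crop confirms it: the dark brown block on the steel foot holds the pin with the black handle and white cap. The hole sits in the rear half of the box top. Next I'll measure precisely from both views.

```bash
cat >> h.py <<'E'
def tri(c1,p1,c2,p2):
    A=[];b=[]
    for c,p in((c1,p1),(c2,p2)):
        o,d=ray(c,*p); d=d/np.linalg.norm(d); P=np.eye(3)-np.outer(d,d); A.append(P); b.append(P@o)
    return np.linalg.lstsq(np.vstack(A),np.hstack(b),rcond=None)[0]
def blob(c,f,roi,show=False):
    x,y,w,h=roi; t=c['color'][y:y+h,x:x+w].astype(int); m=f(t).astype(np.uint8)
    n,l,s,ce=cv2.connectedComponentsWithStats(m); i=1+np.argmax(s[1:,4]); mm=(l==i)
    return mm, ce[i]+[x,y], s[i]
E
python3 - <<'E'
from h import *
S=np.load('scene0.npy',allow_pickle=True).item(); T=np.load('top0.npy',allow_pickle=True).item()
W=lambda t:(t.min(2)>140)
mt,pt,s1=blob(T,W,(325,237,20,20)); ms,ps,s2=blob(S,W,(320,233,22,20))
print('cap',pt,s1[4],ps,s2[4],'tri',tri(T,pt,S,ps).round(4),onz(T,*pt,.106).round(4),onz(S,*ps,.106).round(4))
for nm,c,roi in(('T',T,(212,196,26,22)),('S',S,(198,226,34,18))):
    m,p,s=blob(c,lambda t:t.max(2)<130,roi); print(nm,p,s,onz(c,*p,.0815).round(4))
    g=c['color'][roi[1]:roi[1]+roi[3],roi[0]:roi[0]+roi[2]].max(2); print(g)
# block top face: brown
for nm,c,roi in(('T',T,(320,235,30,30)),('S',S,(315,240,34,30))):
    t=c['color'][roi[1]:roi[1]+roi[3],roi[0]:roi[0]+roi[2]]; print(nm); print(t[...,0])
E
```

```text
cap [336.  246.5] 16 [332.66666667 240.11111111] 9 tri [ 0.3893 -0.2501  0.1092] [ 0.3898 -0.2492  0.106 ] [ 0.3913 -0.2525  0.106 ]
T [219. 204.] [7 8 1 1 1] [0.5031 0.0682 0.0815]
[[240 240 240 240 240 240 240 240 240 240 240 240 240 240 240 241 243 243
  239 232 224 225 229 230 227 225]
 [240 240 240 240 240 239 240 240 240 240 240 240 240 240 240 240 240 242
  243 243 238 230 230 227 227 227]
 [240 240 240 239 238 238 239 238 240 240 240 240 240 240 240 240 240 240
  241 242 243 240 236 228 227 227]
 [240 240 240 240 239 240 239 237 239 240 240 240 240 240 240 240 240 240
  240 240 241 242 242 239 233 227]
 [240 240 240 239 240 241 240 240 241 240 239 240 240 240 240 240 240 240
  240 240 241 241 242 243 242 236]
 [240 240 239 232 233 240 239 240 241 241 239 240 240 240 240 240 240 240
  240 240 240 240 240 241 242 243]
 [239 239 233 208 212 232 224 225 235 241 242 241 240 238 237 240 240 240
  240 240 240 240 240 240 240 241]
 [239 237 231 205 208 213 171 164 196 227 240 242 241 237 235 239 240 240
  240 240 240 240 240 240 240 240]
 [240 240 238 228 224 181 131 129 145 172 216 
[... 7336 characters left out ...]
 227]
 [229 229 229 229 229 228 227 226 226 225 228 227 229 227 227 226 228 229
  230 232 233 234 234 232 225 222 225 226 227 226]
 [223 224 226 228 228 229 228 226 225 226 228 229 230 230 229 228 227 228
  228 228 229 231 232 230 222 219 219 220 222 223]
 [218 219 221 224 225 226 227 228 227 227 228 230 230 231 230 230 229 229
  228 228 228 228 228 225 220 218 218 219 219 218]
 [218 217 216 218 220 222 222 225 226 227 228 230 230 231 230 229 229 230
  229 230 230 229 228 221 215 215 216 217 218 217]]
S
[[107 107 107 ... 204 201 177]
 [106 107 107 ... 201 200 192]
 [107 107 107 ... 203 203 202]
 ...
 [207 210 210 ... 210 210 208]
 [210 210 209 ... 210 209 208]
 [219 218 217 ... 210 210 208]]
```

```bash
python3 - <<'E'
from h import *
S=np.load('scene0.npy',allow_pickle=True).item(); T=np.load('top0.npy',allow_pickle=True).item()
for nm,c,a,b in(('T',T,(215.4,202.6),(230.1,211.3)),('S',S,(204.6,231.6),(223.1,237.2))):
    A=onz(c,*a,.0815);B=onz(c,*b,.0815); print(nm,'screws',A.round(4),B.round(4),'mid',((A+B)/2).round(4),np.linalg.norm(A-B).round(4),'yaw y-axis',np.degrees(np.arctan2(*(A-B)[[1,0]])).round(1))
print('tri',tri(T,(222.75,206.95),S,(213.85,234.4)).round(4))
for nm,c,roi,thr in(('T',T,(165,175,100,100),200),('S',S,(165,215,90,70),225)):
    x,y,w,h=roi; t=c['color'][y:y+h,x:x+w].astype(int)
    m=((t.min(2)>thr)).astype(np.uint8); m=cv2.morphologyEx(cv2.morphologyEx(m,3,np.ones((9,9))),2,np.ones((9,9)))
    cs,_=cv2.findContours(m,0,1); k=max(cs,key=cv2.contourArea)[:,0]
    w=np.array([onz(c,u+x,v+y,.08) for u,v in k]); r=cv2.minAreaRect((w[:,:2]*1000).astype(np.float32)); print(nm,r)
bb=T['color'][237:259,322:345]
# holder block centre (top face) in top view edges: cols 326.3..342.2, rows 237.7..257
for z in(.062,): print('blk',onz(T,334.2,247.2,z).round(4))
for n,c in(('T',T),('S',S)):
  o,_=ray(c,0,0); print(n,o.round(3))
E
```

```text
T screws [0.5069 0.0783 0.0815] [0.4832 0.037  0.0815] mid [0.495  0.0576 0.0815] 0.0476 yaw y-axis 60.1
S screws [0.5076 0.0761 0.0815] [0.4783 0.0294 0.0815] mid [0.4929 0.0528 0.0815] 0.0551 yaw y-axis 57.9
tri [0.4943 0.0551 0.0812]
T ((437.3232116699219, 87.98324584960938), (143.39859008789062, 207.30230712890625), 59.04014205932617)
S ((451.5545959472656, 77.77095031738281), (139.94107055664062, 169.56788635253906), 59.198551177978516)
blk [ 0.3888 -0.2492  0.062 ]
T [ 0.367 -0.126  1.199]
S [-0.373  0.093  1.199]
```

```bash
cat >> h.py <<'E'
def state():
    o=telemetry.get_obs(); x,y,z,w=o['tool_rot']
    from scipy.spatial.transform import Rotation as Ro
    R=Ro.from_quat(o['tool_rot']).as_matrix(); return o,R,np.degrees(np.arctan2(R[1,0],R[0,0]))
def rows(target,yaw,n):
    o,R,y0=state(); p=np.array(o['eef_pos']); d=(np.array(target)-p)*1000/n; t=(yaw-y0+180)%360-180
    for i in range(n):
        a=np.radians(y0+t*i/n); c,s=np.cos(a),np.sin(a)
        print([round(c*d[0]+s*d[1],1),round(s*d[0]-c*d[1],1),round(-d[2],1),round(-t/n,2)],end=', ')
    print('\nstate',o['clock'],p.round(4),y0.round(2),'tilt',R[:,2].round(4),'F',np.round(o['ft_force'],2),o['grip_width'])
E
python3 -c "
from h import *
rows((.3905,-.2508,.19),0,10)"
```

```text
[np.float64(-14.8), np.float64(-30.3), np.float64(1.8), np.float64(-7.35)], [np.float64(-10.8), np.float64(-32.0), np.float64(1.8), np.float64(-7.35)], [np.float64(-6.6), np.float64(-33.1), np.float64(1.8), np.float64(-7.35)], [np.float64(-2.3), np.float64(-33.7), np.float64(1.8), np.float64(-7.35)], [np.float64(2.0), np.float64(-33.7), np.float64(1.8), np.float64(-7.35)], [np.float64(6.3), np.float64(-33.2), np.float64(1.8), np.float64(-7.35)], [np.float64(10.5), np.float64(-32.1), np.float64(1.8), np.float64(-7.35)], [np.float64(14.5), np.float64(-30.5), np.float64(1.8), np.float64(-7.35)], [np.float64(18.3), np.float64(-28.4), np.float64(1.8), np.float64(-7.35)], [np.float64(21.8), np.float64(-25.8), np.float64(1.8), np.float64(-7.35)], 
state 0.1 [ 0.1417 -0.4789  0.2084] -73.51 tilt [-6.0e-04  1.8e-03 -1.0e+00] F [-0.2   0.51  0.26] 0.0854186068040694
```

>>> {"name": "apply_moves", "arguments": {"moves": [[[-15, -30, 2, -7.3], [-11, -32, 2, -7.3], [-6.6, -33, 2, -7.3], [-2.3, -33.7, 2, -7.3], [2, -33.7, 2, -7.3], [6.3, -33.2, 2, -7.3], [10.5, -32, 2, -7.3], [14.5, -30.5, 2, -7.3], [18, -28.5, 2, -7.3], [22, -26, 2, -7.3]]], "hand": 1}}

```text
clock: 1.1
eef_pos: [0.3905, -0.2389, 0.1835]
tool_rot: [1.0, 0.016, -0.003, -0.004]
ft_force: [1.4, -0.5, -0.4]
grip_width: 0.0854
```

```bash
sed -i 's/print(\[round(c\*d\[0\]/print([float(round(q,2)) for q in (c*d[0]/; s/round(s\*d\[0\]-c\*d\[1\],1),round(-d\[2\],1),round(-t\/n,2)\]/s*d[0]-c*d[1],-d[2],-t\/n)]/; s/+s\*d\[1\],1)/+s*d[1]/' h.py; python3 -c "
from h import *
rows((.3905,-.2508,.12),0,4)"
```

```text
[-0.1, 2.98, 15.87, 0.47], [-0.08, 2.98, 15.87, 0.47], [-0.05, 2.98, 15.87, 0.47], [-0.03, 2.98, 15.87, 0.47], 
state 1.1 [ 0.3905 -0.2389  0.1835] 1.87 tilt [-0.0061  0.0071 -1.    ] F [ 1.44 -0.47 -0.43] 0.08541703350585149
```

>>> {"name": "apply_moves", "arguments": {"moves": [[[0, 3, 10, 0.5], [0, 3, 10, 0.5], [0, 3, 10, 0.5], [0, 3, 10, 0.5], [0, 0, 11, 0], [0, 0, 12, 0], [0, 0, 0, 0], [0, 0, 0, 0], [0, 0, 0, 0], [0, 0, 0, 0]]]}}

```text
clock: 2.1
eef_pos: [0.3868, -0.2526, 0.1133]
tool_rot: [1.0, -0.006, -0.006, -0.005]
ft_force: [0.0, 0.1, 0.0]
grip_width: 0.085
```

```bash
python3 -c "
from h import *
rows((.3905,-.2508,.084),0,5)
c=cam('scene');t=cam('top');a=cv2.resize(c['color'][195:285,290:380],(400,400),interpolation=2);b=cv2.resize(t['color'][200:290,290:380],(400,400),interpolation=2);save('g1.png',np.hstack([a,b]))"
```

```text
[0.74, -0.36, 5.87, -0.14], [0.74, -0.36, 5.87, -0.14], [0.74, -0.36, 5.87, -0.14], [0.74, -0.36, 5.87, -0.14], [0.74, -0.35, 5.87, -0.14], 
state 2.1 [ 0.3868 -0.2526  0.1133] -0.72 tilt [-0.0113  0.01   -0.9999] F [0.02 0.07 0.03] 0.08497875108579266
```

View pics/g1.png

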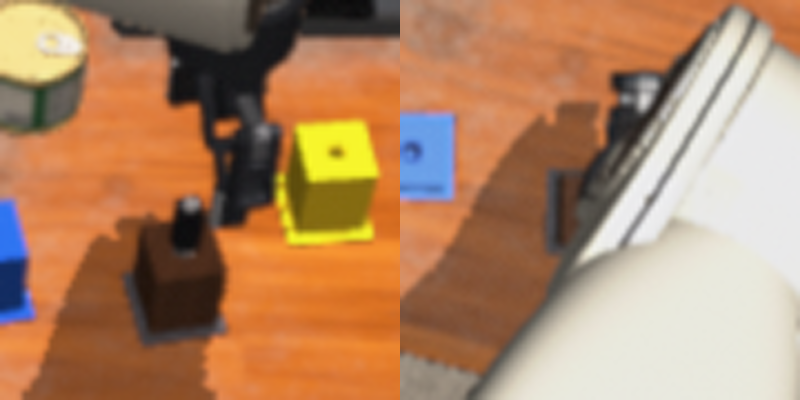

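```bash
python3 -c "
from h import *
o,R,y=state();c=cam('scene');p=np.array(o['eef_pos'])
f=lambda q:((np.array(proj(c,q))-[290,195])*4.444).round(0)
print(np.degrees(y) if 0 else y)
for nm,q in(('tcp',p),('near',p+R@[-.0425,0,.004]),('far',p+R@[.0425,0,.004]),('nearback',p+R@[-.057,0,-.02]),('farback',p+R@[.057,0,-.02]),('body',p+R@[0,0,-.09]),('pintop',[.3905,-.2508,.106])):print(nm,f(q))
print(o['joint_pos'])
"
```

```text
-0.6979976530545587
tcp [193. 199.]
near [212. 260.]
far [173. 148.]
nearback [224. 255.]
farback [171. 105.]
body [211. 101.]
pintop [187. 202.]
[-0.57955931  0.24577497 -0.24890819  1.09068105  0.0021577   1.00345733]
```

The gripper shows at about (235,190) in the crop, not quite where I projected the fingers. I'll enlarge it before descending.

```bash
python3 -c "
from h import *
o,R,y=state();c=cam('scene');p=np.array(o['eef_pos'])
im=cv2.resize(c['color'][190:270,305:375],None,fx=8,fy=7.5,interpolation=2) if 0 else cv2.resize(c['color'][185:260,300:375],(600,600),interpolation=2)
im=cv2.convertScaleAbs(im,alpha=1.6,beta=20)
for q,col in((p,(255,0,0)),(p+R@[-.0425,0,.004],(0,255,0)),(p+R@[.0425,0,.004],(0,255,255)),(np.array([.3905,-.2508,.106]),(255,0,255))):
    u,v=proj(c,q);cv2.circle(im,(int((u-300)*8),int((v-185)*8)),5,col,1)
save('g2.png',im)"
```

```text
(no output)
```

View pics/g2.png

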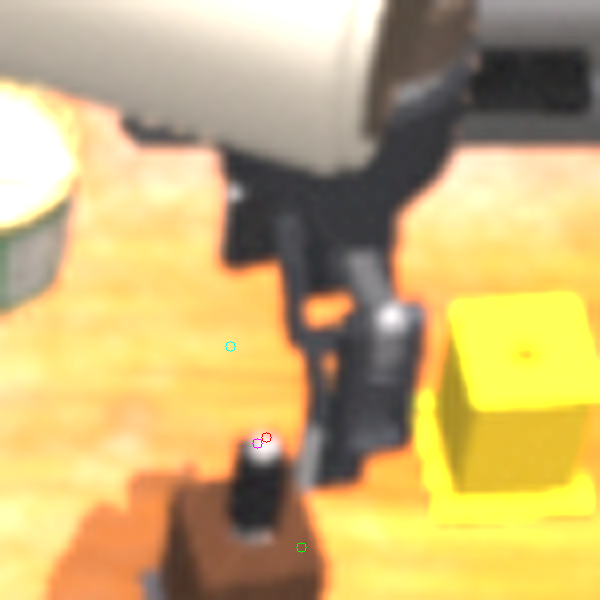

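```bash
python3 -c "
from h import *
from scipy.spatial.transform import Rotation as Ro
p=np.array([.1417,-.4789,.2084]);R=Ro.from_quat([.801,-.598,-.001,-.001]).as_matrix()
for n in('scene','top'):
  c=np.load(n+'0.npy',allow_pickle=True).item()
  for nm,q in(('tcp',p),('x-',p+R@[-.0425,0,.004]),('x+',p+R@[.0425,0,.004]),('body',p+R@[0,0,-.09])):print(n,nm,np.round(proj(c,q),1))
c=np.load('scene0.npy',allow_pickle=True).item();t=np.load('top0.npy',allow_pickle=True).item()
a=cv2.resize(c['color'][225:295,435:505],(400,400),interpolation=2);b=cv2.resize(t['color'][330:420,420:510],(400,400),interpolation=2)
save('g3.png',cv2.convertScaleAbs(np.hstack([a,b]),alpha=1.6,beta=20))"
```

```text
scene tcp [464.7 283.3]
scene x- [449.9 291.9]
scene x+ [478.2 276.8]
scene body [477.5 260.6]
top tcp [442.2 355.4]
top x- [423.9 360.2]
top x+ [459.1 349.9]
top body [458.3 365.9]
```

View pics/g3.png

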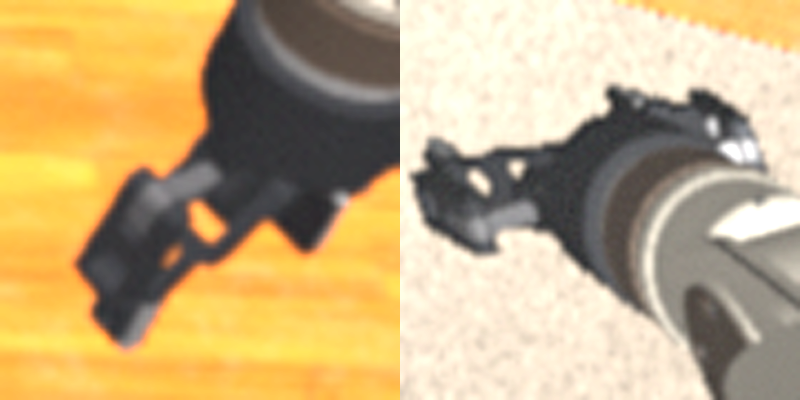

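```bash
python3 -c "
from h import *
c=np.load('scene0.npy',allow_pickle=True).item();t=np.load('top0.npy',allow_pickle=True).item()
for a,b in(((456.9,285.4),(432,373)),((491,267),(496,361.5)),((474,276),(464,367))):
  q=tri(c,a,t,b);print(q.round(3),np.round(proj(c,q),1),np.round(proj(t,q),1))
"
```

```text
[ 0.116 -0.436  0.255] [458.2 285.2] [430.7 372.5]
[ 0.148 -0.556  0.252] [501.2 264.6] [484.8 358.1]
[ 0.132 -0.497  0.252] [480.  274.9] [457.8 364.9]
```

The pictures suggest the open fingertips sit some 30 mm farther back than the text says. A descent therefore errs on the safe side, so I'll go down and look again.

>>> {"name": "apply_moves", "arguments": {"moves": [[[0.9, -0.4, 6, 0], [0.9, -0.4, 6, 0], [0.9, -0.4, 6, 0], [0.9, -0.4, 6, 0], [0.9, -0.4, 5, 0], [0, 0, 0, 0], [0, 0, 0, 0], [0, 0, 0, 0], [0, 0, 0, 0], [0, 0, 0, 0]]]}}

```text
clock: 3.3
eef_pos: [0.3919, -0.2493, 0.0816]
tool_rot: [1.0, -0.005, -0.006, -0.005]
ft_force: [0.7, 0.0, -0.2]
grip_width: 0.0852
```

```bash
python3 -c "
from h import *
rows((.3905,-.2508,.084),0,5)
o,R,y=state();c=cam('scene');p=np.array(o['eef_pos'])
im=cv2.resize(c['color'][195:270,300:375],(600,600),interpolation=2)
im=cv2.convertScaleAbs(im,alpha=1.6,beta=20)
for q,col in((p,(255,0,0)),(p+R@[-.0425,0,.004],(0,255,0)),(p+R@[.0425,0,.004],(0,255,255)),(np.array([.3905,-.2508,.106]),(255,0,255))):
    u,v=proj(c,q);cv2.circle(im,(int((u-300)*8),int((v-195)*8)),5,col,1)
save('g4.png',im)"
```

```text
[-0.27, 0.3, -0.48, -0.12], [-0.27, 0.3, -0.48, -0.12], [-0.27, 0.3, -0.48, -0.12], [-0.27, 0.3, -0.48, -0.12], [-0.27, 0.3, -0.48, -0.12], 
state 3.3 [ 0.3919 -0.2493  0.0816] -0.61 tilt [-0.0113  0.0101 -0.9999] F [ 0.69  0.05 -0.2 ] 0.0852127438493437
```

View pics/g4.png

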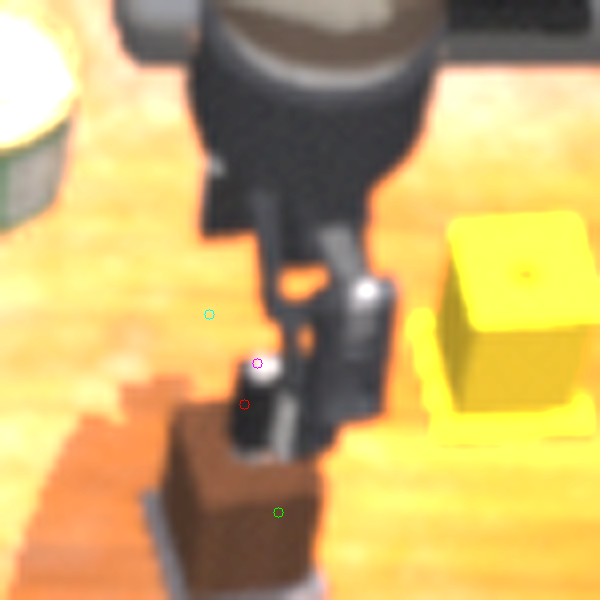

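Near fingertip is at about (300,457) and far fingertip at about (225,235), both well above the predicted spots (278,512) and (209,314). The handle cap is at (262,365). The tips therefore stand at z≈0.11, still level with the handle's top. Open jaws also clear the block, so going 25 mm lower is safe either way. I'll go and look.

>>> {"name": "apply_moves", "arguments": {"moves": [[[-0.3, 0, 4, 0], [-0.3, 0, 4, 0], [-0.3, 0, 4, 0], [-0.3, 0, 4, 0], [0, 0, 4, 0], [0, 0, 4, 0], [0, 0, 0, 0], [0, 0, 0, 0], [0, 0, 0, 0], [0, 0, 0, 0]]]}}

```text
clock: 4.35
eef_pos: [0.3901, -0.2491, 0.0554]
tool_rot: [1.0, -0.005, -0.006, -0.005]
ft_force: [0.4, 0.7, -0.6]
grip_width: 0.0854
```

```bash
python3 -c "
from h import *
rows((.3905,-.2508,.084),0,5)
o,R,y=state();c=cam('scene');p=np.array(o['eef_pos'])
im=cv2.resize(c['color'][195:270,300:375],(600,600),interpolation=2)
im=cv2.convertScaleAbs(im,alpha=1.6,beta=20)
for q,col in((p,(255,0,0)),(p+R@[-.0425,0,-.031],(0,255,0)),(p+R@[.0425,0,-.031],(0,255,255)),(np.array([.3905,-.2508,.106]),(255,0,255))):
    u,v=proj(c,q);cv2.circle(im,(int((u-300)*8),int((v-195)*8)),5,col,1)
save('g5.png',im)"
```

```text
[0.08, 0.34, -5.73, -0.12], [0.08, 0.34, -5.73, -0.12], [0.08, 0.34, -5.73, -0.12], [0.08, 0.34, -5.73, -0.12], [0.08, 0.34, -5.73, -0.12], 
state 4.35 [ 0.3901 -0.2491  0.0554] -0.62 tilt [-0.0115  0.0102 -0.9999] F [ 0.44  0.74 -0.64] 0.08542649875529834
```

View pics/g5.png

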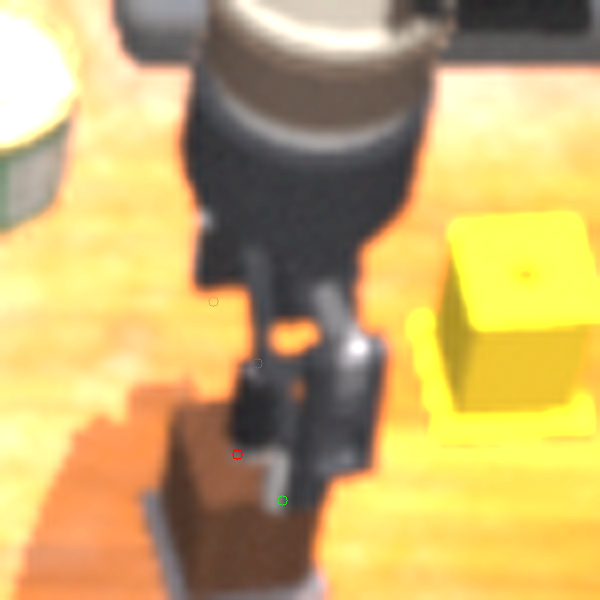

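The tips now match the corrected model, with the fingertips about 31 mm behind the TCP reading when open. They straddle the handle, whose cap is at (258,365). I'll go 7 mm lower and close.

>>> {"name": "apply_moves", "arguments": {"moves": [[[0, 0.3, 3, 0], [0, 0.3, 3, 0], [0, 0, 1, 0], [0, 0, 0, 0], [0, 0, 0, 0], [0, 0, 0, 0], [0, 0, 0, 0], [0, 0, 0, 0], [0, 0, 0, 0], [0, 0, 0, 0]]]}}

```text
clock: 5.4
eef_pos: [0.3904, -0.2499, 0.0482]
tool_rot: [1.0, -0.005, -0.005, -0.005]
ft_force: [-0.2, 0.2, -0.8]
grip_width: 0.0857
```

>>> {"name": "apply_moves", "arguments": {"moves": [[[0, 0, 0, 0], [0, 0, 0, 0], [0, 0, 0, 0], [0, 0, 0, 0], [0, 0, 0, 0], [0, 0, 0, 0], [0, 0, 0, 0], [0, 0, 0, 0], [0, 0, 0, 0], [0, 0, 0, 0]]], "hand": -1}}

```text
clock: 6.4
eef_pos: [0.3903, -0.2499, 0.0483]
tool_rot: [1.0, -0.005, -0.005, -0.005]
ft_force: [-0.8, 0.5, 0.8]
grip_width: 0.0156
```

The gripper stopped at 15.6 mm, so it holds the handle. Lifting straight up.

>>> {"name": "apply_moves", "arguments": {"moves": [[[0, 0, -5, 0], [0, 0, -12, 0], [0, 0, -12, 0], [0, 0, -12, 0], [0, 0, -12, 0], [0, 0, -14, 0], [0, 0, -14, 0], [0, 0, -12, 0], [0, 0, -8, 0], [0, 0, 0, 0]]]}}

```text
clock: 7.4
eef_pos: [0.3905, -0.2502, 0.1544]
tool_rot: [1.0, -0.005, -0.006, -0.005]
ft_force: [1.1, 0.4, -1.1]
grip_width: 0.0151
```

```bash
python3 -c "
from h import *
rows((.4935,.0551,.150),0,8)
rows((.4935,.0551,.150),0,1)"
```

```text
[12.46, -38.3, 0.55, -0.08], [12.51, -38.28, 0.55, -0.08], [12.56, -38.27, 0.55, -0.08], [12.61, -38.25, 0.55, -0.08], [12.66, -38.23, 0.55, -0.08], [12.72, -38.22, 0.55, -0.08], [12.77, -38.2, 0.55, -0.08], [12.82, -38.18, 0.55, -0.08], 
state 7.4 [ 0.3905 -0.2502  0.1544] -0.62 tilt [-0.0125  0.0109 -0.9999] F [ 1.08  0.41 -1.14] 0.015099040618372436
[99.65, -306.41, 4.42, -0.62], 
state 7.4 [ 0.3905 -0.2502  0.1544] -0.62 tilt [-0.0125  0.0109 -0.9999] F [ 1.08  0.41 -1.14] 0.015099040618372436
```

>>> {"name": "apply_moves", "arguments": {"moves": [[[6, -18, 0, 0], [13, -38, 0, 0], [13, -38, 0, 0], [13, -38, 0, 0], [13, -38, 0, 0], [13, -38, 0, 0], [13, -38, 0, 0], [10, -32, 0, 0], [6, -25, 0, 0], [0, 0, 0, 0]]]}}

```text
clock: 8.4
eef_pos: [0.4962, 0.0621, 0.1503]
tool_rot: [1.0, -0.008, -0.009, -0.005]
ft_force: [-0.1, -0.5, -0.4]
grip_width: 0.0152
```

```bash
python3 -c "
from h import *
rows((.4935,.0551,.135),0,4)
c=cam('scene');t=cam('top');a=cv2.resize(c['color'][190:265,175:250],(400,400),interpolation=2);b=cv2.resize(t['color'][170:245,185:260],(400,400),interpolation=2);save('b1.png',np.hstack([a,b]))"
```

```text
[-0.64, 1.75, 3.83, -0.23], [-0.64, 1.75, 3.83, -0.23], [-0.65, 1.75, 3.83, -0.23], [-0.66, 1.74, 3.83, -0.23], 
state 8.4 [0.4962 0.0621 0.1503] -0.93 tilt [-0.0187  0.0108 -0.9998] F [-0.05 -0.48 -0.43] 0.01517542333322988
```

View pics/b1.png

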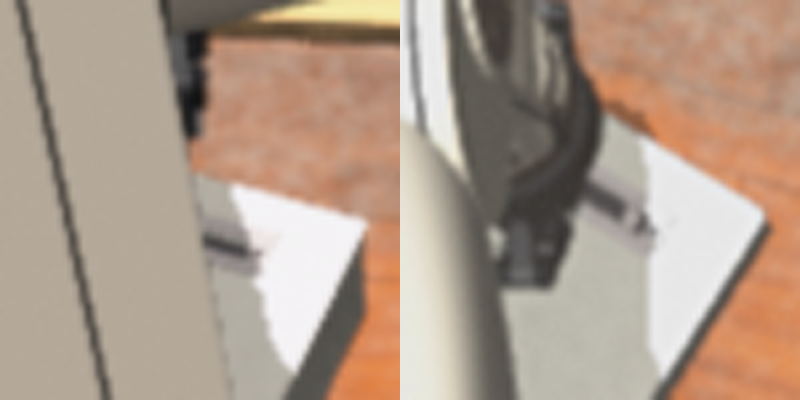

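In the shaded top view the slot ends near (230,212). My earlier right "screw" at (230,211) was really the sunlit end of the slot, and the actual one is near (232,213). With that corrected, top and scene agree on the hole centre at about (0.493, 0.054). The arm hides the pin tip, so I'll align by these numbers and feel my way down.

>>> {"name": "apply_moves", "arguments": {"moves": [[[-0.8, 2, 4, 0], [-0.8, 2, 4, 0], [-0.8, 2, 4, 0], [-0.7, 2, 4, 0], [0, 0, 4, 0], [0, 0, 0, 0], [0, 0, 0, 0], [0, 0, 0, 0], [0, 0, 0, 0], [0, 0, 0, 0]]]}}

```text
clock: 9.5
eef_pos: [0.4896, 0.0463, 0.1279]
tool_rot: [1.0, -0.013, -0.011, -0.004]
ft_force: [0.2, 0.0, -0.5]
grip_width: 0.0153
```

```bash
python3 -c "
from h import *
rows((.4930,.0542,.126),-.7,1)"
```

```text
[3.24, -7.95, 1.9, -0.83], 
state 9.5 [0.4896 0.0463 0.1279] -1.53 tilt [-0.0218  0.0084 -0.9997] F [ 0.21  0.01 -0.49] 0.015296423634852355
```

>>> {"name": "apply_moves", "arguments": {"moves": [[[0.6, -1.6, 0, -0.2], [0.6, -1.6, 0, -0.2], [0.6, -1.6, 0, -0.2], [0.6, -1.6, 0, -0.2], [0, 0, 0, 0], [0, 0, 0, 0], [0, 0, 0, 0], [0, 0, 0, 0], [0, 0, 0, 0], [0, 0, 0, 0]]]}}

```text
clock: 10.5
eef_pos: [0.4926, 0.0537, 0.1282]
tool_rot: [1.0, -0.005, -0.011, -0.004]
ft_force: [-0.7, -0.2, -0.4]
grip_width: 0.0148
```

```bash
python3 -c "
from h import *
rows((.4930,.0542,.126),-.7,1)"
```

```text
[0.39, -0.47, 2.16, 0.1], 
state 10.5 [0.4926 0.0537 0.1282] -0.6 tilt [-0.0212  0.0086 -0.9997] F [-0.66 -0.19 -0.39] 0.014848741838936638
```

>>> {"name": "apply_moves", "arguments": {"moves": [[[0.3, -0.4, 1, 0], [0, 0, 1, 0], [0, 0, 1, 0], [0, 0, 0.5, 0], [0, 0, 0.5, 0], [0, 0, 0.5, 0], [0, 0, 0.5, 0], [0, 0, 0.5, 0], [0, 0, 0.5, 0], [0, 0, 0.5, 0]]]}}

```text
clock: 11.5
eef_pos: [0.4928, 0.0541, 0.1211]
tool_rot: [1.0, -0.005, -0.011, -0.004]
ft_force: [-0.4, -0.2, -1.5]
grip_width: 0.0153
```

>>> {"name": "apply_moves", "arguments": {"moves": [[[0, 0, 0.5, 0], [0, 0, 0.5, 0], [0, 0, 0.5, 0], [0, 0, 0.5, 0], [0, 0, 0.5, 0], [0, 0, 0.5, 0], [0, 0, 0.5, 0], [0, 0, 0.5, 0], [0, 0, 0, 0], [0, 0, 0, 0]]]}}

```text
clock: 12.5
eef_pos: [0.4926, 0.0541, 0.1167]
tool_rot: [1.0, -0.005, -0.011, -0.004]
ft_force: [0.4, 0.1, 0.1]
grip_width: 0.0149
```

The tip is inside the hole with no contact force. Continuing to the plate.

>>> {"name": "apply_moves", "arguments": {"moves": [[[0, 0, 1.2, 0], [0, 0, 1.2, 0], [0, 0, 1.2, 0], [0, 0, 1.2, 0], [0, 0, 1.2, 0], [0, 0, 1.2, 0], [0, 0, 1, 0], [0, 0, 0.5, 0], [0, 0, 0.3, 0], [0, 0, 0, 0]]]}}

```text
clock: 13.5
eef_pos: [0.4924, 0.0542, 0.1067]
tool_rot: [1.0, -0.005, -0.011, -0.004]
ft_force: [-0.1, -0.5, -0.6]
grip_width: 0.0152
```

>>> {"name": "apply_moves", "arguments": {"moves": [[[0, 0, 0.4, 0], [0, 0, 0.4, 0], [0, 0, 0.4, 0], [0, 0, 0.4, 0], [0, 0, 0.4, 0], [0, 0, 0.4, 0], [0, 0, 0.4, 0], [0, 0, 0.4, 0], [0, 0, 0.4, 0], [0, 0, 0.4, 0]]]}}

```text
clock: 14.5
eef_pos: [0.4926, 0.0543, 0.1032]
tool_rot: [1.0, -0.005, -0.01, -0.004]
ft_force: [-1.1, 0.2, 3.2]
grip_width: 0.0153
```

Plate contact at TCP z≈0.1032 with about 3 N. Now sliding lightly along the box's +y, searching for the well.

>>> {"name": "apply_moves", "arguments": {"moves": [[[0.35, -0.6, 0.2, 0], [0.35, -0.6, 0.25, 0], [0.35, -0.6, 0.25, 0], [0.35, -0.6, 0.25, 0], [0.35, -0.6, 0.25, 0], [0.35, -0.6, 0.25, 0], [0.35, -0.6, 0.25, 0], [0.35, -0.6, 0.25, 0], [0.35, -0.6, 0.25, 0], [0.35, -0.6, 0.25, 0]]]}}

```text
clock: 15.5
eef_pos: [0.4931, 0.0553, 0.103]
tool_rot: [1.0, -0.007, -0.012, 0.002]
ft_force: [-3.0, -2.8, 5.6]
grip_width: 0.0149
```

```bash
cat >> h.py <<'E'
def bx():
    o,R,y=state(); p=np.array(o['eef_pos'])
    print(round(o['clock'],2),'bx %.1f by %.1f'%((p[0]*.859-p[1]*.512)*1e3-395.7,(p[0]*.512+p[1]*.859)*1e3-299),'z %.2f'%(p[2]*1e3),'F',np.round(o['ft_force'],1),'boxF', np.round([o['ft_force'][0]*.859-o['ft_force'][1]*.512,o['ft_force'][0]*.512+o['ft_force'][1]*.859],1),'tilt',R[:2,2].round(4),'yaw',round(y,2),'w',round(o['grip_width'],4))
E
python3 -c "
from h import *
bx()"
```

```text
15.5 bx -0.4 by 1.0 z 102.99 F [-3.  -2.8  5.6] boxF [-1.1 -4. ] tilt [-0.0248 -0.003 ] yaw -0.78 w 0.0149
```

Dragging with contact mostly tilts the tool, because of friction. Switching to small hops: lift, step, press.

>>> {"name": "apply_moves", "arguments": {"moves": [[[0, 0, -1.0, 0], [0.6, -1.1, 0, 0], [0, 0, 0.5, 0], [0, 0, 0.5, 0], [0, 0, 0.5, 0], [0, 0, -1.0, 0], [0.6, -1.1, 0, 0], [0, 0, 0.5, 0], [0, 0, 0.5, 0], [0, 0, 0.5, 0]]]}}

```text
clock: 16.5
eef_pos: [0.4958, 0.0593, 0.103]
tool_rot: [1.0, -0.006, -0.011, 0.0]
ft_force: [-2.1, -0.7, 6.1]
grip_width: 0.0153
```

```bash
python3 -c "
from h import *
bx()"
```

```text
16.5 bx -0.1 by 5.8 z 102.97 F [-2.1 -0.7  6.1] boxF [-1.5 -1.7] tilt [-0.0221 -0.    ] yaw -0.72 w 0.0153
```

>>> {"name": "apply_moves", "arguments": {"moves": [[[0, 0, -1.0, 0], [0.5, -0.8, 0, 0], [0, 0, 0.5, 0], [0, 0, 0.5, 0], [0, 0, 0.5, 0], [0, 0, -1.0, 0], [0.5, -0.8, 0, 0], [0, 0, 0.5, 0], [0, 0, 0.5, 0], [0, 0, 0.5, 0]]]}}

```text
clock: 17.5
eef_pos: [0.4973, 0.0614, 0.103]
tool_rot: [1.0, -0.006, -0.011, -0.0]
ft_force: [-1.7, -0.7, 5.8]
grip_width: 0.0154
```

```bash
python3 -c "
from h import *
bx()"
```

```text
17.5 bx 0.0 by 8.4 z 102.95 F [-1.7 -0.7  5.8] boxF [-1.1 -1.5] tilt [-0.0211  0.0005] yaw -0.7 w 0.0154
```

>>> {"name": "apply_moves", "arguments": {"moves": [[[0.3, -0.5, -1.0, 0], [0.3, -0.5, 0.5, 0], [0, 0, 0.7, 0], [0.3, -0.5, -1.0, 0], [0.3, -0.5, 0.5, 0], [0, 0, 0.7, 0], [0.3, -0.5, -1.0, 0], [0.3, -0.5, 0.5, 0], [0, 0, 0.6, 0], [0, 0, 0.4, 0]]]}}

```text
clock: 18.5
eef_pos: [0.4994, 0.0642, 0.103]
tool_rot: [1.0, -0.006, -0.01, 0.0]
ft_force: [-1.2, -1.0, 5.7]
grip_width: 0.0151
```

```bash
python3 -c "
from h import *
bx()"
```

```text
18.5 bx 0.4 by 11.8 z 102.97 F [-1.2 -1.   5.7] boxF [-0.5 -1.5] tilt [-0.0204 -0.0006] yaw -0.71 w 0.0151
```

>>> {"name": "apply_moves", "arguments": {"moves": [[[0.5, -0.8, -0.6, 0], [0, 0, 0.8, 0], [0, 0, 0.7, 0], [0.5, -0.8, -0.6, 0], [0, 0, 0.8, 0], [0, 0, 0.7, 0], [0.5, -0.8, -0.6, 0], [0, 0, 0.8, 0], [0, 0, 0.7, 0], [0, 0, 0.4, 0]]]}}

```text
clock: 19.5
eef_pos: [0.5019, 0.0674, 0.1029]
tool_rot: [1.0, -0.006, -0.009, -0.0]
ft_force: [-2.7, -0.6, 6.7]
grip_width: 0.0153
```

```bash
python3 -c "
from h import *
bx()"
```

```text
19.5 bx 0.9 by 15.9 z 102.86 F [-2.7 -0.6  6.7] boxF [-2.  -1.9] tilt [-0.017  0.001] yaw -0.68 w 0.0153
```

>>> {"name": "apply_moves", "arguments": {"moves": [[[0.1, -0.9, -0.6, 0], [0, 0, 0.8, 0], [0, 0, 0.7, 0], [0, 0, 0.4, 0], [0.1, -0.6, -0.6, 0], [0, 0, 0.8, 0], [0, 0, 0.7, 0], [0, 0, 0.4, 0], [0, 0, 0.3, 0], [0, 0, 0.3, 0]]]}}

```text
clock: 20.5
eef_pos: [0.5027, 0.0695, 0.1029]
tool_rot: [1.0, -0.006, -0.007, -0.001]
ft_force: [-1.6, -0.6, 5.9]
grip_width: 0.0152
```

```bash
python3 -c "
from h import *
bx()"
```

```text
20.5 bx 0.5 by 18.0 z 102.88 F [-1.6 -0.6  5.9] boxF [-1.1 -1.3] tilt [-0.0142  0.0022] yaw -0.65 w 0.0152
```

>>> {"name": "apply_moves", "arguments": {"moves": [[[-0.3, -0.2, -1.2, 0], [-1.0, 1.7, 0, 0], [-1.0, 1.7, 0, 0], [-1.0, 1.7, 0, 0], [0, 0, 0.7, 0], [0, 0, 0.7, 0], [0, 0, 0.7, 0], [-0.5, 0.8, -0.6, 0], [0, 0, 0.8, 0], [0, 0, 0.7, 0]]]}}

```text
clock: 21.5
eef_pos: [0.4999, 0.0647, 0.1028]
tool_rot: [1.0, -0.005, -0.005, -0.003]
ft_force: [-2.2, 0.4, 8.7]
grip_width: 0.0151
```

```bash
python3 -c "
from h import *
bx()"
```

```text
21.5 bx 0.6 by 12.5 z 102.84 F [-2.2  0.4  8.7] boxF [-2.1 -0.7] tilt [-0.0105  0.0057] yaw -0.62 w 0.0151
```

>>> {"name": "apply_moves", "arguments": {"moves": [[[-0.7, 0.8, -0.6, 0], [0, 0, 0.8, 0], [0, 0, 0.7, 0], [-0.7, 0.8, -0.6, 0], [0, 0, 0.8, 0], [0, 0, 0.7, 0], [-0.6, 0.8, -0.6, 0], [0, 0, 0.8, 0], [0, 0, 0.7, 0], [0, 0, 0.4, 0]]]}}

```text
clock: 22.5
eef_pos: [0.4981, 0.0614, 0.1029]
tool_rot: [1.0, -0.006, -0.004, -0.002]
ft_force: [-0.8, 0.8, 7.6]
grip_width: 0.0153
```

```bash
python3 -c "
from h import *
bx()"
```

```text
22.5 bx 0.7 by 8.8 z 102.90 F [-0.8  0.8  7.6] boxF [-1.1  0.3] tilt [-0.008   0.0045] yaw -0.67 w 0.0153
```

>>> {"name": "apply_moves", "arguments": {"moves": [[[-0.8, 0.7, -0.6, 0], [0, 0, 0.8, 0], [0, 0, 0.7, 0], [-0.8, 0.7, -0.6, 0], [0, 0, 0.8, 0], [0, 0, 0.7, 0], [-0.8, 0.7, -0.6, 0], [0, 0, 0.8, 0], [0, 0, 0.7, 0], [0, 0, 0.4, 0]]]}}

```text
clock: 23.5
eef_pos: [0.4959, 0.0585, 0.1029]
tool_rot: [1.0, -0.006, -0.003, -0.002]
ft_force: [-1.3, 0.7, 6.8]
grip_width: 0.0152
```

```bash
python3 -c "
from h import *
bx()"
```

```text
23.5 bx 0.3 by 5.2 z 102.86 F [-1.3  0.7  6.8] boxF [-1.5 -0. ] tilt [-0.0057  0.0032] yaw -0.71 w 0.0152
```

>>> {"name": "apply_moves", "arguments": {"moves": [[[-0.6, 0.8, -0.6, 0], [0, 0, 0.8, 0], [0, 0, 0.7, 0], [-0.6, 0.8, -0.6, 0], [0, 0, 0.8, 0], [0, 0, 0.7, 0], [-0.6, 0.8, -0.6, 0], [0, 0, 0.8, 0], [0, 0, 0.7, 0], [0, 0, 0.4, 0]]]}}

```text
clock: 24.5
eef_pos: [0.4943, 0.0553, 0.1029]
tool_rot: [1.0, -0.007, -0.002, -0.001]
ft_force: [-1.5, 1.6, 8.0]
grip_width: 0.0155
```

```bash
python3 -c "
from h import *
bx()"
```

```text
24.5 bx 0.5 by 1.6 z 102.85 F [-1.5  1.6  8. ] boxF [-2.1  0.6] tilt [-0.0037  0.0018] yaw -0.75 w 0.0155
```

>>> {"name": "apply_moves", "arguments": {"moves": [[[-0.7, 0.8, -0.6, 0], [0, 0, 0.8, 0], [0, 0, 0.7, 0], [-0.7, 0.8, -0.6, 0], [0, 0, 0.8, 0], [0, 0, 0.7, 0], [-0.7, 0.8, -0.6, 0], [0, 0, 0.8, 0], [0, 0, 0.7, 0], [0, 0, 0.4, 0]]]}}

```text
clock: 25.5
eef_pos: [0.4921, 0.0518, 0.1029]
tool_rot: [1.0, -0.007, -0.001, 0.0]
ft_force: [-1.9, 0.9, 7.9]
grip_width: 0.0152
```

```bash
python3 -c "
from h import *
bx()"
```

```text
25.5 bx 0.5 by -2.5 z 102.85 F [-1.9  0.9  7.9] boxF [-2.  -0.2] tilt [-0.002  -0.0005] yaw -0.79 w 0.0152
```

>>> {"name": "apply_moves", "arguments": {"moves": [[[-0.7, 0.7, -0.6, 0], [0, 0, 0.8, 0], [0, 0, 0.7, 0], [-0.7, 0.7, -0.6, 0], [0, 0, 0.8, 0], [0, 0, 0.7, 0], [-0.7, 0.7, -0.6, 0], [0, 0, 0.8, 0], [0, 0, 0.7, 0], [0, 0, 0.4, 0]]]}}

```text
clock: 26.5
eef_pos: [0.487, 0.047, 0.0982]
tool_rot: [1.0, -0.008, -0.004, 0.003]
ft_force: [0.2, 1.1, -1.0]
grip_width: 0.0152
```

```bash
python3 -c "
from h import *
bx()"
```

```text
26.5 bx -1.4 by -9.3 z 98.20 F [ 0.2  1.1 -1. ] boxF [-0.4  1.1] tilt [-0.0083 -0.0065] yaw -0.88 w 0.0152
```

The tool dropped 4.7 mm below plate level with almost no force, so the tip is in the well. Pressing on straight down.

>>> {"name": "apply_moves", "arguments": {"moves": [[[0, 0, 0.6, 0], [0, 0, 0.6, 0], [0, 0, 0.6, 0], [0, 0, 0.6, 0], [0, 0, 0.6, 0], [0, 0, 0.6, 0], [0, 0, 0.6, 0], [0, 0, 0.6, 0], [0, 0, 0.6, 0], [0, 0, 0.6, 0]]]}}

```text
clock: 27.5
eef_pos: [0.4861, 0.047, 0.091]
tool_rot: [1.0, -0.008, -0.005, 0.003]
ft_force: [-2.1, 0.0, 4.5]
grip_width: 0.0153
```

```bash
python3 -c "
from h import *
bx()"
```

```text
27.5 bx -2.2 by -9.8 z 91.02 F [-2.1  0.   4.5] boxF [-1.8 -1. ] tilt [-0.0105 -0.0066] yaw -0.88 w 0.0153
```

>>> {"name": "apply_moves", "arguments": {"moves": [[[0, 0, 0.7, 0], [0, 0, 0.7, 0], [0, 0, 0.7, 0], [0, 0, 0.7, 0], [0, 0, 0.7, 0], [0, 0, 0.7, 0], [0, 0, 0.7, 0], [0, 0, 0.7, 0], [0, 0, 0.7, 0], [0, 0, 0.7, 0]]]}}

```text
clock: 28.5
eef_pos: [0.4866, 0.0467, 0.0866]
tool_rot: [1.0, -0.008, -0.004, 0.003]
ft_force: [-2.0, 0.1, 5.5]
grip_width: 0.0149
```

```bash
python3 -c "
from h import *
bx()"
```

```text
28.5 bx -1.7 by -9.8 z 86.60 F [-2.   0.1  5.5] boxF [-1.7 -0.9] tilt [-0.0075 -0.0068] yaw -0.88 w 0.0149
```

>>> {"name": "apply_moves", "arguments": {"moves": [[[0, 0, 0.7, 0], [0, 0, 0.7, 0], [0, 0, 0.7, 0], [0, 0, 0.7, 0], [0, 0, 0.7, 0], [0, 0, 0.7, 0], [0, 0, 0.7, 0], [0, 0, 0.7, 0], [0, 0, 0.4, 0], [0, 0, 0, 0]]]}}

```text
clock: 29.5
eef_pos: [0.4865, 0.0467, 0.083]
tool_rot: [1.0, -0.008, -0.003, 0.003]
ft_force: [-2.0, -0.2, 5.0]
grip_width: 0.015
```

```bash
python3 -c "
from h import *
bx()
c=cam('scene');t=cam('top');a=cv2.resize(c['color'][210:310,150:250],(400,400),interpolation=2);b=cv2.resize(t['color'][185:285,165:265],(400,400),interpolation=2);save('d1.png',np.hstack([a,b]))"
```

```text
29.5 bx -1.7 by -9.8 z 82.95 F [-2.  -0.2  5. ] boxF [-1.6 -1.2] tilt [-0.0059 -0.0064] yaw -0.88 w 0.015
```

View pics/d1.png

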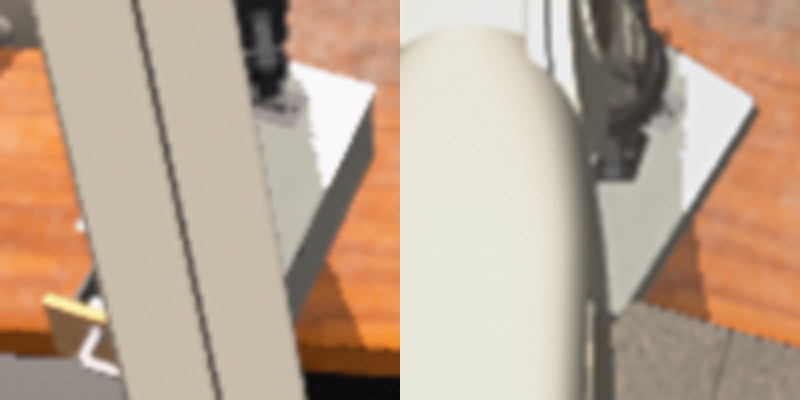

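The drawer front now stands out at crop (70,310), pixel about (167,287), with a dark gap behind it: the drawer has sprung open. Withdrawing the pin straight up.

>>> {"name": "apply_moves", "arguments": {"moves": [[[0, 0, -2, 0], [0, 0, -4, 0], [0, 0, -5, 0], [0, 0, -6, 0], [0, 0, -8, 0], [0, 0, -10, 0], [0, 0, -12, 0], [0, 0, -12, 0], [0, 0, -8, 0], [0, 0, 0, 0]]]}}

```text
clock: 30.6
eef_pos: [0.4876, 0.0473, 0.1549]
tool_rot: [1.0, -0.008, -0.002, 0.003]
ft_force: [-0.0, -0.1, -1.1]
grip_width: 0.0153
```

```bash
python3 -c "
from h import *
bx()
rows((.3905,-.2500,.155),-.6,8)"
```

```text
30.6 bx -1.1 by -8.7 z 154.86 F [-0.  -0.1 -1.1] boxF [ 0.  -0.1] tilt [-0.0049 -0.0061] yaw -0.88 w 0.0153
[-11.57, 37.35, -0.02, -0.04], [-11.59, 37.34, -0.02, -0.04], [-11.61, 37.33, -0.02, -0.04], [-11.63, 37.33, -0.02, -0.04], [-11.66, 37.32, -0.02, -0.04], [-11.68, 37.31, -0.02, -0.04], [-11.7, 37.31, -0.02, -0.04], [-11.73, 37.3, -0.02, -0.04], 
state 30.6 [0.4876 0.0473 0.1549] -0.88 tilt [-0.0049 -0.0061 -1.    ] F [-0.01 -0.09 -1.08] 0.015290942557534227
```

>>> {"name": "apply_moves", "arguments": {"moves": [[[-6, 18, 0, 0], [-12, 38, 0, 0], [-12, 38, 0, 0], [-12, 38, 0, 0], [-12, 38, 0, 0], [-12, 38, 0, 0], [-11, 36, 0, 0], [-8, 27, 0, 0], [-4, 13, 0, 0], [-1, 4, 0, 0]]]}}

```text
clock: 31.6
eef_pos: [0.3905, -0.2484, 0.1549]
tool_rot: [1.0, -0.005, -0.002, 0.003]
ft_force: [-0.4, 0.2, -1.2]
grip_width: 0.0153
```

```bash
python3 -c "
from h import *
bx()
rows((.3903,-.2500,.155),-.6,1)"
```

```text
31.6 bx 66.9 by -312.4 z 154.86 F [-0.4  0.2 -1.2] boxF [-0.4  0. ] tilt [-0.0045 -0.005 ] yaw -0.61 w 0.0153
[-0.21, 1.61, -0.14, -0.01], 
state 31.6 [ 0.3905 -0.2484  0.1549] -0.61 tilt [-0.0045 -0.005  -1.    ] F [-0.35  0.22 -1.15] 0.015287180608926025
```

>>> {"name": "apply_moves", "arguments": {"moves": [[[-0.2, 0.5, 4, 0], [0, 0, 8, 0], [0, 0, 10, 0], [0, 0, 10, 0], [0, 0, 7, 0], [0, 0, 4, 0], [0, 0, 2, 0], [0, 0, 0, 0], [0, 0, 0, 0], [0, 0, 0, 0]]]}}

```text
clock: 32.6
eef_pos: [0.3903, -0.245, 0.1043]
tool_rot: [1.0, -0.003, -0.004, 0.001]
ft_force: [0.0, 1.4, -1.8]
grip_width: 0.015
```

```bash
python3 -c "
from h import *
bx()
rows((.3900,-.2493,.100),-.6,1)"
```

```text
32.6 bx 65.0 by -309.7 z 104.27 F [ 0.   1.4 -1.8] boxF [-0.7  1.2] tilt [-0.0071 -0.0019] yaw -0.31 w 0.015
[-0.27, 4.26, 4.27, 0.29], 
state 32.6 [ 0.3903 -0.245   0.1043] -0.31 tilt [-0.0071 -0.0019 -1.    ] F [ 0.01  1.37 -1.76] 0.014976917141277725
```

>>> {"name": "apply_moves", "arguments": {"moves": [[[0, 0, -2, 0.2], [0, 0.9, 0, 0], [0, 0.9, 0, 0], [0, 0.9, 0, 0], [0, 0.9, 0, 0], [0, 0, 0, 0], [0, 0, 0, 0], [0, 0, 0, 0], [0, 0, 0, 0], [0, 0, 0, 0]]]}}

```text
clock: 33.6
eef_pos: [0.3909, -0.2497, 0.1075]
tool_rot: [1.0, -0.005, -0.003, 0.002]
ft_force: [-0.2, -0.4, -1.6]
grip_width: 0.0153
```

```bash
python3 -c "
from h import *
bx()
rows((.3901,-.2494,.100),-.6,1)"
```

```text
33.6 bx 68.0 by -313.4 z 107.52 F [-0.2 -0.4 -1.6] boxF [ 0.  -0.4] tilt [-0.005  -0.0032] yaw -0.57 w 0.0153
[-0.82, -0.34, 7.52, 0.03], 
state 33.6 [ 0.3909 -0.2497  0.1075] -0.57 tilt [-0.005  -0.0032 -1.    ] F [-0.16 -0.35 -1.59] 0.015250113687098695
```

>>> {"name": "apply_moves", "arguments": {"moves": [[[-0.6, -0.2, 0, 0], [0, 0, 0, 0], [0, 0, 1, 0], [0, 0, 1, 0], [0, 0, 1, 0], [0, 0, 1, 0], [0, 0, 1, 0], [0, 0, 1, 0], [0, 0, 1, 0], [0, 0, 1, 0]]]}}

```text
clock: 34.6
eef_pos: [0.3902, -0.2494, 0.0988]
tool_rot: [1.0, -0.005, -0.003, 0.002]
ft_force: [-0.1, -0.8, -1.1]
grip_width: 0.015
```

```bash
python3 -c "
from h import *
bx()
rows((.3901,-.2494,.100),-.6,1)"
```

```text
34.6 bx 67.2 by -313.5 z 98.79 F [-0.1 -0.8 -1.1] boxF [ 0.3 -0.7] tilt [-0.0051 -0.0032] yaw -0.56 w 0.015
[-0.12, -0.03, -1.21, 0.04], 
state 34.6 [ 0.3902 -0.2494  0.0988] -0.56 tilt [-0.0051 -0.0032 -1.    ] F [-0.07 -0.78 -1.11] 0.015005409303146719
```

>>> {"name": "apply_moves", "arguments": {"moves": [[[0, 0, 2, 0], [0, 0, 3, 0], [0, 0, 4, 0], [0, 0, 5, 0], [0, 0, 5, 0], [0, 0, 5, 0], [0, 0, 5, 0], [0, 0, 5, 0], [0, 0, 3, 0], [0, 0, 1, 0]]]}}

```text
clock: 35.6
eef_pos: [0.3895, -0.2493, 0.0567]
tool_rot: [1.0, -0.005, -0.003, 0.001]
ft_force: [0.0, 0.3, -0.7]
grip_width: 0.0151
```

```bash
python3 -c "
from h import *
bx()"
```

```text
35.6 bx 66.5 by -313.7 z 56.71 F [ 0.   0.3 -0.7] boxF [-0.1  0.3] tilt [-0.0063 -0.0024] yaw -0.56 w 0.0151
```

>>> {"name": "apply_moves", "arguments": {"moves": [[[0, 0, 1, 0], [0, 0, 1, 0], [0, 0, 1, 0], [0, 0, 1, 0], [0, 0, 1, 0], [0, 0, 1, 0], [0, 0, 0.6, 0], [0, 0, 0.6, 0], [0, 0, 0.6, 0], [0, 0, 0.6, 0]]]}}

```text
clock: 36.6
eef_pos: [0.3901, -0.2497, 0.0483]
tool_rot: [1.0, -0.005, -0.002, 0.002]
ft_force: [-0.5, -0.2, 2.8]
grip_width: 0.0148
```

>>> {"name": "apply_moves", "arguments": {"moves": [[[0, 0, 0.6, 0], [0, 0, 0.6, 0], [0, 0, 0.6, 0], [0, 0, 0.6, 0], [0, 0, 0.6, 0], [0, 0, 0.4, 0], [0, 0, 0.2, 0], [0, 0, 0, 0], [0, 0, 0, 0], [0, 0, 0, 0]]]}}

```text
clock: 37.6
eef_pos: [0.3902, -0.2497, 0.0482]
tool_rot: [1.0, -0.005, -0.002, 0.002]
ft_force: [-0.7, 0.8, 2.5]
grip_width: 0.0151
```

```bash
python3 -c "
from h import *
bx()"
```

```text
37.6 bx 67.3 by -313.8 z 48.25 F [-0.7  0.8  2.5] boxF [-1.   0.3] tilt [-0.0031 -0.0044] yaw -0.55 w 0.0151
```

The pin is seated: TCP z 0.0482 matches the grasp height, with light contact. Releasing and lifting away.

>>> {"name": "apply_moves", "arguments": {"moves": [[[0, 0, 0, 0], [0, 0, 0, 0], [0, 0, 0, 0], [0, 0, 0, 0], [0, 0, 0, 0], [0, 0, 0, 0], [0, 0, 0, 0], [0, 0, 0, 0], [0, 0, 0, 0], [0, 0, 0, 0]]], "hand": 1}}

```text
clock: 38.6
eef_pos: [0.3905, -0.25, 0.0473]
tool_rot: [1.0, -0.005, -0.001, 0.002]
ft_force: [0.1, 0.2, 0.5]
grip_width: 0.0854
```

>>> {"name": "apply_moves", "arguments": {"moves": [[[0, 0, -3, 0], [0, 0, -6, 0], [0, 0, -10, 0], [0, 0, -15, 0], [0, 0, -18, 0], [0, 0, -18, 0], [0, 0, -18, 0], [0, 0, -18, 0], [0, 0, -12, 0], [0, 0, -5, 0]]]}}

```text
clock: 39.6
eef_pos: [0.391, -0.2494, 0.1814]
tool_rot: [1.0, -0.005, 0.0, 0.003]
ft_force: [-0.8, 0.1, -0.6]
grip_width: 0.0856
```

>>> {"name": "apply_moves", "arguments": {"moves": [[[-5, 15, 0, 0], [-10, 30, 0, 0], [-10, 30, 0, 0], [-10, 30, 0, 0], [-10, 30, 0, 0], [-10, 30, 0, 0], [-8, 25, 0, 0], [-4, 12, 0, 0], [-2, 6, 0, 0], [0, 0, 0, 0]]]}}

```text
clock: 40.6
eef_pos: [0.3185, -0.463, 0.1861]
tool_rot: [1.0, -0.003, 0.002, 0.003]
ft_force: [0.8, -0.3, -1.1]
grip_width: 0.0857
```

```bash
python3 - <<'E'
from h import *
bx()
c=cam('scene');t=cam('top')
a=cv2.resize(c['color'][210:310,150:250],(300,300),interpolation=2);b=cv2.resize(c['color'][220:280,300:360],(300,300),interpolation=2)
d=cv2.resize(t['color'][225:275,310:360],(300,300),interpolation=2);e=cv2.resize(t['color'][175:275,150:250],(300,300),interpolation=2)
save('end.png',np.vstack([np.hstack([a,b]),np.hstack([e,d])]))
W=lambda t:(t.min(2)>140)
try:
  _,pt,s1=blob(t,W,(325,237,20,20)); _,ps,s2=blob(c,W,(320,233,22,20)); print('cap',pt,ps,tri(t,pt,c,ps).round(4))
except Exception as ex: print(ex)
E
```

```text
40.6 bx 115.0 by -533.6 z 186.06 F [ 0.8 -0.3 -1.1] boxF [0.8 0.1] tilt [ 0.004  -0.0068] yaw -0.31 w 0.0857
cap [335.92857143 245.85714286] [332.11111111 239.66666667] [ 0.3911 -0.2496  0.109 ]
```

View pics/end.png

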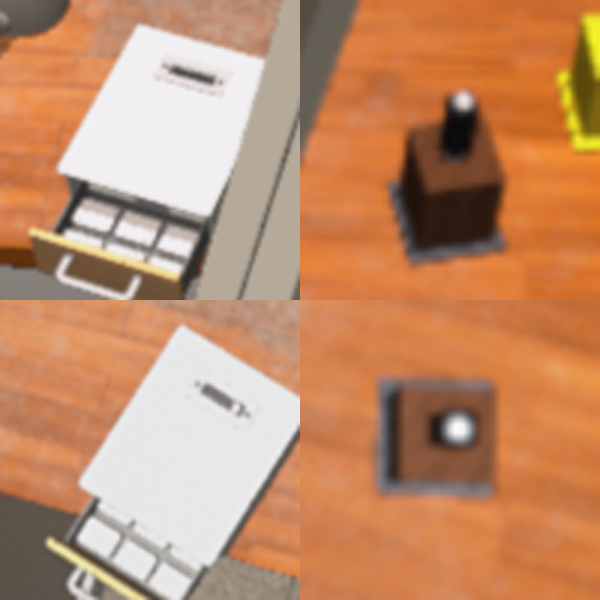

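The drawer stands open in both views: tablets are visible and the front is at scene crop (105,255). The pin sits in the dark holder with its cap triangulated at z 0.109, the same as at the start. Letting the arm settle, then handing in.

>>> {"name": "apply_moves", "arguments": {"moves": [[[0, 0, 0, 0], [0, 0, 0, 0], [0, 0, 0, 0], [0, 0, 0, 0], [0, 0, 0, 0], [0, 0, 0, 0], [0, 0, 0, 0], [0, 0, 0, 0], [0, 0, 0, 0], [0, 0, 0, 0]]]}}

```text
clock: 41.7
eef_pos: [0.3209, -0.4587, 0.1869]
tool_rot: [1.0, 0.001, 0.002, 0.003]
ft_force: [-0.2, 0.7, -0.1]
grip_width: 0.0854
```

```bash
python3 -c "
from h import *
bx(); print(workorder.job_done())"
```

```text
41.7 bx 114.8 by -528.7 z 186.94 F [-0.2  0.7 -0.1] boxF [-0.5  0.5] tilt [ 0.0046 -0.006 ] yaw 0.06 w 0.0854
the job is handed in; nothing more can be done
None
```

The drawer is open, the pin is back in the dark holder, and I handed the job in at about 42 s with the gripper open and clear. I found the well about 9 mm from the hole's centre towards its -y end by small hops along the guard plate, then pushed the catch down about 8 mm until the drawer sprang out.

**Last checks**
- **Drawer:** it shows open in both camera views.
- **Pin:** its cap is at z ≈ 0.109 m, the same as before I took it. The tool height at seating matched the grasp height (48.2 against 48.3 mm).
- **Forces:** the largest reading at the ends of moves was about 9 N at the plate and 5.5 N on the catch. I had no readings between those points, so brief peaks were not seen.
- **Other objects:** the last crops covered only the box and the holder with its surroundings. I did not check the tin, pepper drum or teapot by picture, but no unexpected force showed up.

**Disagreements**
- **Fingertips:** in the pictures the open fingertips stood about 30 mm farther back than the text says. I set the grasp height from the pictures, and the grip held.
- **Sliding:** dragging the pin along the plate only tilted the tool because of friction, so I switched to hops.

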